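# Fetch the rear nest off a full hook for a print changeover

## Robot

A 6-joint arm with a two-finger parallel gripper is mounted at the origin on a cart in front of the work surface, level with it; the furniture and walls round the work are solid. World frame = base frame: x ahead of the robot, y to its left, z up, the work surface at z = 0. Lengths are in m, angles in rad, forces in N, time in s.
With the tool pointing down it reaches from about 0.25 to 0.775 m from the base axis. Payload 4 kg.
Tool frame: the origin (TCP) lies at the very end of the fingers, on their centre line; the grasp point (between the pads) lies 19 mm behind it; z points along the fingers, y is the line along which they close (so a half turn about z gives the same grasp; the last joint's range is limited). The gripper opens to 85 mm and grips with 20 to 120 N. Pads are 22 mm wide; open, the fingers measure 114 mm over their backs; the gripper's body (76 mm by 85 mm) begins 54 mm behind the grasp point. The pads swing forward as they close: fully open they stand 13 mm farther back than shut.
Start: joints at [-1.297, 0.087, 1.371, -0, 1.684, -0.103], TCP at [0.202, -0.511, 0.231] pointing down, gripper open.
Joint ranges: [-3.1, 3.1], [-0.76, 2.03], [0.27, 2.55], [-1.08, 4.22], [0.17, 2.65], [-2.57, 2.57]. Speed limits (rad/s): [2.79, 2.79, 3.14, 3.14, 3.14, 3.14].

## Interface

Orientations are given as a rotation vector (axis times angle).
In Python, from cell import monitor, cams, workorder gives the robot as it stands.
- The arm moves only by the tool carry_out, never from a script. Its argument "moves" is a list of rows, each a list of 7 numbers: the turn, a rotation vector about the tool's x, y, z in rad, then the shift along the tool's x, y, z in mm, then the opening, from 0 (shut) to 1 (fully open). A call has 1 to 20 rows; each row shifts and turns the commanded pose from where the row before left it, along the tool's axes as they then stand; what a row does not reach is not made up. A row lasts 1/8 s, in which the tool goes at most 62.5 mm and 10.7 degrees, less where a joint would pass 70% of its speed; a pose out of reach is approached as far as the arm can. A call with a gripper value outside its range is refused whole. The fingers move at their own pace and stop on an object; "newtons" is the grip in N (left out, the last holds). Time passes only in rows, so rows that do not move let the fingers close. It gives the time, the measured TCP pose, the force, the opening and the grip force at its end, in the units of the state.
- monitor.read_state(): the state, without advancing time (a new reading comes with each control period).
- cams.get_image(name): name is "scene" or "top" or "wrist"; returns the picture (384x512x3 uint8, red, green, blue); there is no depth.
- cams.calibration(name): a dict with "K" (3x3 intrinsics, pixels), "world_from_camera" (4x4, takes a point from camera to world coordinates); the wrist camera has in their place "mount" (4x4, takes a point from camera to tool coordinates, whose origin is the TCP and whose axes are the flange's). Camera axes: x right, y up, looking along -z (the intrinsics and any distortion apply to the point x, -y, -z); pixel columns grow to the right and rows downward; lengths in m; the calibration is good to about 2 mm. The wrist camera is an equidistant fisheye: a pixel r from the principal point sees the ray r / f radians off the axis. A picture is of the moment at which its call begins: read the wrist's pose just before it. calibration takes no time and is no camera call.
- workorder.hand_in(): hands the job in; it is judged then, once.
The state is a dict: "time_s": time; "qpos": joint angles; "qd": joint speeds; "joint_efforts": joint torques, N m; "tool_pos": TCP position; "tcp_rot": TCP orientation; "force": force on the tool from outside, world axes, zero at the start; "wrist_torque": the same for the moment, N m; "opening": finger opening in m; "gripper_force": force on a finger pad.
Only numpy, scipy, OpenCV 4.12 (cv2) and the standard library are available. Lean on these libraries where they do the work, as an engineer would, in place of code of your own. Each camera call takes 0.05 s, during which the arm holds its last target. There are 200 camera calls.

## Task

The next batch is slim single-pole breakers, so the print fixture needs the nest with the narrow cradle, which hangs at the back of the full hook. Move the two wide-cradle nests in front of it to the empty hook of the tool panel, then seat the narrow nest fully home in the pocket of the fixture base, upright with its cradle up. Leave the loose breakers and the ink pot alone.

Things in the scene. Friction and masses are not known exactly. Their poses are not given: they have to be found in the camera images.
- tool_panel: fixed upright grey perforated panel, 300 wide (y), 183 high, on a 4 thick foot reaching 85 in front. Origin on the bench below the middle of the sheet's front face; its -x points out of the front, towards the robot. The two hooks sit on its front, 75 to either side of the middle; which one is full varies.
- full_hook: hook that carries the three nests: level steel rod, diameter 8, pointing along its -x (the panel's -x). Origin on the rod's axis at the panel face, 165 above the bench. Straight from x = 0 to -138, then an upturned tip that ends at x = -152, its top 16 above the rod's axis.
- spare_hook: the empty hook, same shape, size, height and direction as the full hook, same origin and axes.
- nest_wide_1: front nest (nearest the robot, about 115 from the panel): block 26 thick (x), 58 wide (y), 84 high, 0.2 kg. Foot 20 x 38, z 0 to 16; flat-sided body 58 wide, z 16 to 73, with a window 30 wide, z 28 to 64, for the rod; cradle cheeks to z 84, slot 38, 50 wide overall. Origin: centre of the foot's underside, z up; 60 below the rod's axis when hung.
- nest_wide_2: middle nest on the full hook, about 82 from the panel; identical to nest_wide_1. All nests are the same from front and back and hang plumb, the window's top edge on the rod.
- nest_narrow: rear nest on the full hook, about 50 in front of the panel: same foot, body, window, sizes and origin as the wide nests, but the cradle's slot is only 20 and it is 34 wide over the cheeks.
- fixture_base: fixed base: dark plate 125 x 105 x 10 with an aluminium block 84 x 84, top 36 above the bench. Pocket in its middle: 25 (x) by 43 (y), 26 deep, rim chamfered 4. A nest's foot enters with the nest's y along the base's y, either way round; its body then rests on the block, origin 20 above the bench. Origin on the bench under the pocket's centre, z up.
- slim_breaker: loose bystander: light grey slim breaker 83 x 19 x 71, standing on the bench; origin at the centre of its underside.
- breaker_a: loose bystander: light grey two-pole breaker 83 x 37 x 71, standing on the bench; origin at the centre of its underside.
- ink_pot: loose bystander: black round ink pot 62 diameter, 86 high, white cap; origin at the centre of its underside.
- machine_corner (a point): front left edge of the fixed pad printing machine's overhanging head, to the right of the work. The head fills x > 0.48 m, -0.38 < y < -0.19 m from 0.15 to 0.47 m above the bench; the arm starts on its far side and has to pass round it in front, near the robot.
Not all that is in view belongs to the job. What is shaped like the nest_wide_1 but purple or red is not meant. What is shaped like the nest_wide_2 but green is not meant.

How it is judged:
By the outcome, as a careful person would: the job done as asked, in the order asked, and still so for the second after the job is handed in, with the robot touching nothing.
It also fails if it takes over 64 s, if anything falls off the work surface, if the arm or the gripper's body presses on something with over 40 N, if the wrist force passes 120 N, or if a joint passes its speed limit or range.

## Working session

There is one attempt and no reset: what is moved stays moved. The work goes in short steps, Python scripts to look and compute and a tool call to move; the robot and the scene stay as the last step left them, time stands still between calls to the robot, and variables do not carry over. Pictures are saved under pics/ and viewed, at most 11 in all, crops included, and the job is handed in when it is done.

Besides the shell and the picture viewer there is one more tool, called after "Emit:" as a command line: name --pt "numbers of a row" for each row, then --argument value for the rest. carry_out: Moves the arm, as the interface text tells. Its arguments: {"type":"object","properties":{"moves":{"type":"array"},"newtons":{"type":"number"}},"required":["moves"]}

```bash
ls; mkdir -p pics; python3 - <<'E'
from cell import monitor,cams
import cv2,numpy as np
s=monitor.read_state();print(s)
a=cams.get_image("scene");b=cams.get_image("top")
cv2.imwrite("pics/scene0.png",a[:,:,::-1]);cv2.imwrite("pics/top0.png",b[:,:,::-1])
np.set_printoptions(precision=4,suppress=True)
for n in("scene","top","wrist"):print(n,cams.calibration(n))
E
```

```text
pics
{'time_s': 0.0, 'qpos': array([-1.29709809e+00,  8.79813308e-02,  1.37228241e+00,  3.13751788e-05,
        1.68358894e+00, -1.03083539e-01]), 'qd': array([ 1.89417392e-04, -1.25410223e-03, -1.59106960e-04, -3.78237295e-04,
        1.12820172e-03, -7.32679352e-05]), 'joint_efforts': array([ 3.88679211e-05, -3.51858473e+01, -3.13278043e+01, -2.46454692e-04,
        1.06783464e-02,  1.51553735e-05]), 'tool_pos': array([ 0.20223926, -0.51093045,  0.23011045]), 'tcp_rot': array([-3.08379240e+00, -5.87935924e-01,  2.53496370e-04]), 'force': array([ 0.56786247, -0.19092257, -0.1529266 ]), 'wrist_torque': array([ 0.01185697, -0.03163174, -0.02350858]), 'gripper_force': 0.0, 'opening': 0.08554625663235885}
scene {'K': array([[373.4778,   0.    , 257.283 ],
       [  0.    , 373.4778, 182.3923],
       [  0.    ,   0.    ,   1.    ]]), 'world_from_camera': array([[-0.6335,  0.4747, -0.6111, -0.1531],
       [-0.7735, -0.4094,  0.4838,  0.5781],
       [-0.0205,  0.7791,  0.6265,  0.9484],
       [ 0.    ,  0.    ,  0.    ,  1.    ]])}
top {'K': array([[394.5596,   0.    , 254.5637],
       [  0.    , 394.5596, 195.0435],
       [  0.    ,   0.    ,   1.    ]]), 'world_from_camera': array([[ 0.0262,  0.9957, -0.0886,  0.4561],
       [-0.9996,  0.0257, -0.0063,  0.0222],
       [-0.004 ,  0.0887,  0.996 ,  1.3076],
       [ 0.    ,  0.    ,  0.    ,  1.    ]])}
wrist {'K': array([[297.3186,   0.    , 257.5414],
       [  0.    , 297.3186, 192.7029],
       [  0.    ,   0.    ,   1.    ]]), 'mount': array([[-0.0005,  0.9654,  0.2607,  0.0649],
       [ 1.    ,  0.0004,  0.0003, -0.0009],
       [ 0.0001,  0.2607, -0.9654, -0.1425],
       [ 0.    ,  0.    ,  0.    ,  1.    ]])}
```

View pics/scene0.png

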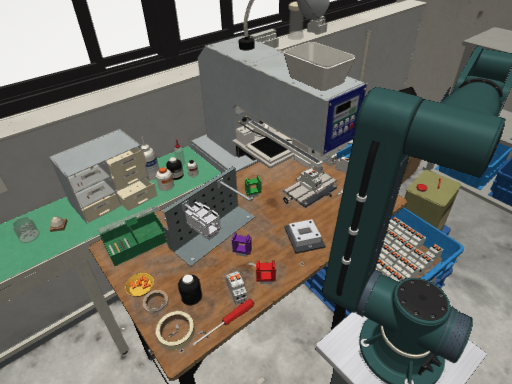

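View pics/top0.png

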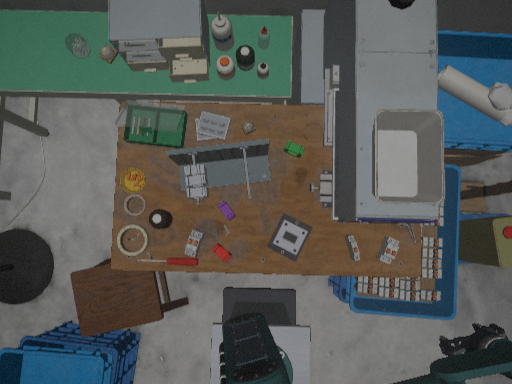

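```bash
python3 - <<'E'
import cv2,numpy as np
b=cv2.imread("pics/top0.png");a=cv2.imread("pics/scene0.png")
t=cv2.resize(b[130:270,160:320],None,fx=4,fy=4,interpolation=cv2.INTER_CUBIC)
s=cv2.resize(a[165:265,155:335],None,fx=4,fy=4,interpolation=cv2.INTER_CUBIC)
cv2.imwrite("pics/top_c.png",t);cv2.imwrite("pics/scene_c.png",s)
E
```

```text
(no output)
```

View pics/top_c.png

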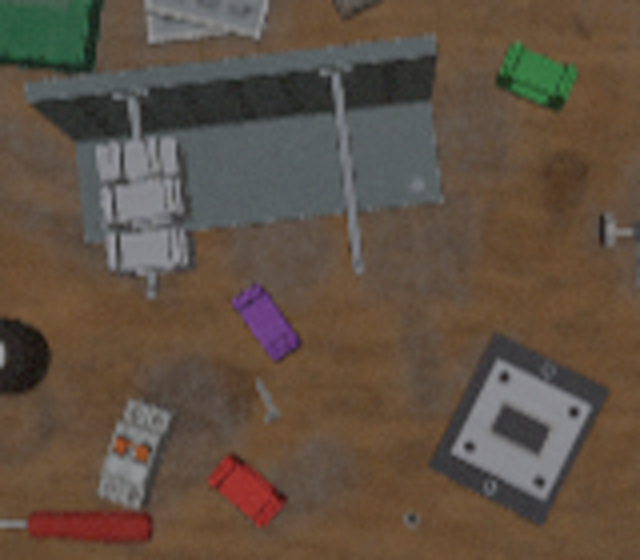

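View pics/scene_c.png

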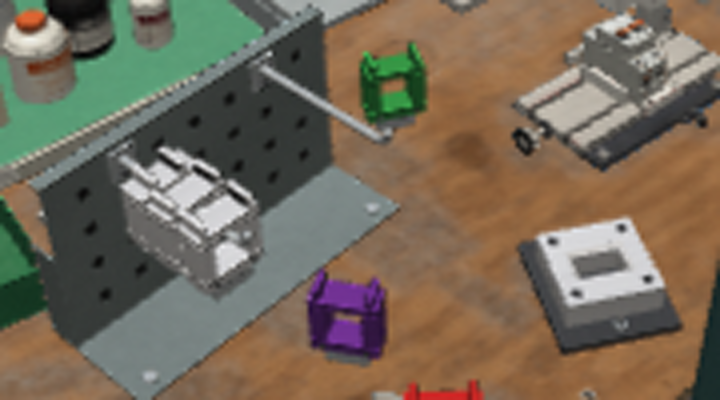

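```bash
cat > h.py <<'E'
import numpy as np,cv2
from cell import monitor,cams
from scipy.spatial.transform import Rotation as R
np.set_printoptions(precision=4,suppress=True)
def ray(cam,u,v):
    c=cams.calibration(cam);K=c["K"]
    d=np.array([(u-K[0,2])/K[0,0],-(v-K[1,2])/K[1,1],-1])
    T=c["world_from_camera"];return T[:3,3],T[:3,:3]@d
def onz(cam,u,v,z):
    o,d=ray(cam,u,v);return o+d*(z-o[2])/d[2]
def proj(cam,p):
    c=cams.calibration(cam);T=np.linalg.inv(c["world_from_camera"]);q=T[:3,:3]@np.array(p)+T[:3,3];K=c["K"]
    return K[0,0]*q[0]/-q[2]+K[0,2],-K[1,1]*q[1]/-q[2]+K[1,2]
def tc(u,v):return 160+(u+.5)/4-.5,130+(v+.5)/4-.5
def sc(u,v):return 155+(u+.5)/4-.5,165+(v+.5)/4-.5
def wristproj(p,pos,rv):
    c=cams.calibration("wrist");M=c["mount"];K=c["K"]
    q=R.from_rotvec(rv).inv().apply(np.array(p)-pos);q=M[:3,:3].T@(q-M[:3,3])
    x,y,z=q[0],-q[1],-q[2];rr=np.hypot(x,y);th=np.arctan2(rr,z)
    return K[0,2]+K[0,0]*th*x/rr,K[1,2]+K[0,0]*th*y/rr
def wristray(u,v,pos,rv):
    c=cams.calibration("wrist");M=c["mount"];K=c["K"]
    a=np.array([u-K[0,2],v-K[1,2]])/K[0,0];th=np.hypot(*a);n=a/th
    d=np.array([np.sin(th)*n[0],-np.sin(th)*n[1],-np.cos(th)])
    Rt=R.from_rotvec(rv);return pos+Rt.apply(M[:3,3]),Rt.apply(M[:3,:3]@d)
E
python3 - <<'E'
from h import *
def pr(n,*a):print(n,onz(*a))
for nm,L in dict(fullroot=(133,97,.165),fulltip=(152,290,.181),spareroot=(335,74,.165),sparetip=(360,268,.181),pTL=(37,101,.183),ptopL=(27,87,.183),ptopR=(436,40,.183)).items():
    pr(nm,"top",*tc(*L[:2]),L[2])
pr("footL","top",*tc(86,242),.004);pr("footR","top",*tc(441,201),.004)
pr("S sparetip","scene",*sc(384,132),.181);pr("S spareroot","scene",*sc(262,70),.165)
pr("S footL","scene",*sc(148,398),.004);pr("S footR","scene",*sc(398,206),.004)
for cam,f,c,x0,y0,x1,y1 in(("top","top0",tc,430,320,620,530),("scene","scene0",sc,500,200,700,360)):
    im=cv2.imread(f"pics/{f}.png");u0,v0=map(int,c(x0,y0));u1,v1=map(int,c(x1,y1))
    g=cv2.cvtColor(im,cv2.COLOR_BGR2GRAY)[v0:v1,u0:u1];g=cv2.resize(g,None,fx=4,fy=4,interpolation=cv2.INTER_CUBIC)
    m=(g>(130 if cam=="top" else 170)).astype(np.uint8)
    cs,_=cv2.findContours(m,cv2.RETR_EXTERNAL,cv2.CHAIN_APPROX_NONE);k=max(cs,key=cv2.contourArea)
    h=cv2.convexHull(k)[:,0].astype(float)
    P=np.array([onz(cam,u0+(p[0]+.5)/4-.5,v0+(p[1]+.5)/4-.5,.036)[:2] for p in h])
    r=cv2.minAreaRect((P*1000).astype(np.float32));print(cam,r)
# nests tops
for nm,L in dict(n1=(148,250),n2=(142,200),n3=(137,157)).items():pr(nm,"top",*tc(*L),.178)
E
```

```text
fullroot [0.6743 0.2137 0.165 ]
fulltip [0.5317 0.1918 0.181 ]
spareroot [0.6952 0.0659 0.165 ]
sparetip [0.5514 0.0433 0.181 ]
pTL [0.6662 0.2799 0.183 ]
ptopL [0.6763 0.2876 0.183 ]
ptopR [ 0.7183 -0.0072  0.183 ]
footL [0.5821 0.2748 0.004 ]
footR [ 0.624  -0.0192  0.004 ]
S sparetip [0.5502 0.0494 0.181 ]
S spareroot [0.6937 0.0669 0.165 ]
S footL [0.5831 0.2707 0.004 ]
S footR [ 0.6243 -0.0187  0.004 ]
top ((437.46435546875, -86.3404312133789), (81.39599609375, 81.02911376953125), 64.60088348388672)
scene ((437.79925537109375, -86.44698333740234), (84.31653594970703, 84.23973083496094), 64.80020904541016)
n1 [0.5607 0.1962 0.178 ]
n2 [0.5968 0.202  0.178 ]
n3 [0.628  0.2068 0.178 ]
```

Candidates for the nests: grey ones on the left hook at scene (205,215) / top (195,180); purple at scene (242,243), red at scene (266,270), green at scene (253,186). By the description I choose the three grey ones on the left (y+) hook. The spare hook is the right one, and the pocket is at about (0.4376, -0.0864), yaw -25°. The panel's yaw is 8.1°. I start by passing round the machine, near the robot.

Emit:
carry_out --pt "0 0 0.12 0 0 0 1" --pt "0 0 0.116 0 0 0 1" --pt "0 0 0 20 -44 -8 1" --pt "0 0 0 20 -44 -8 1" --pt "0 0 0 20 -44 -8 1" --pt "0 0 0 20 -44 -8 1" --pt "0 0 0 20 -44 -8 1" --pt "0 0 0 21.5 -44 0 1" --pt "0 0 0 21.5 -44 0 1" --pt "0 0 0 21.5 -44 0 1" --pt "0 0 0 21.5 -44 0 1" --pt "0 0 0 21.5 -44 0 1" --pt "0 0 0 21.5 -44 0 1" --pt "0 0 0 0 0 0 1" --newtons 60

```text
time_s: 1.85
tool_pos: [0.3612, 0.0027, 0.2708]
tcp_rot: [-3.132, -0.232, 0.002]
force: [-0.3, 0.1, 0.1]
opening: 0.0854
gripper_force: 0.0
```

Emit:
carry_out --pt "0 0 0 41 -41.5 0 1" --pt "0 0 0 41 -41.5 0 1" --pt "0 0 0 41 -41.5 0 1" --pt "0 0 0 41 -41.5 0 1" --pt "0 0 0 0 0 0 1" --pt "0 0 0 0 0 0 1"

```text
time_s: 2.6
tool_pos: [0.5002, 0.1859, 0.2707]
tcp_rot: [3.133, 0.219, -0.003]
force: [1.1, 0.4, 0.7]
opening: 0.0856
gripper_force: 0.0
```

```bash
python3 - <<'E'
from h import *
s=monitor.read_state();im=cams.get_image("wrist");cv2.imwrite("pics/w1.png",im[:,:,::-1])
print(s["tool_pos"],s["tcp_rot"],s["qpos"])
np.savez("w1.npz",p=s["tool_pos"],r=s["tcp_rot"])
E
```

```text
[0.5002 0.1859 0.2707] [ 3.1327  0.219  -0.0026] [ 0.2502  0.0478  1.3352 -0.0009  1.7605  1.6812]
```

View pics/w1.png

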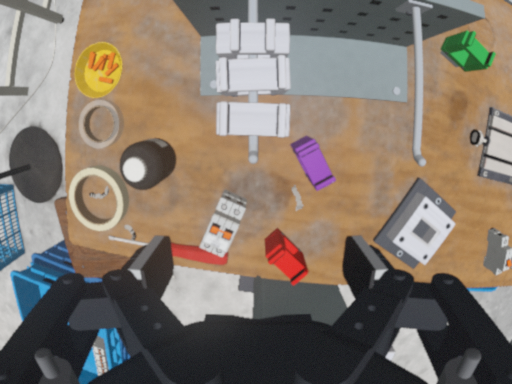

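The wrist view shows the three grey nests on the rod at (253,38), (253,74) and (253,119), the rod tip at (253,160), the spare hook's tip at (420,160) and the fixture at (418,225). The narrow nest at the back is confirmed by its narrower cradle.

```bash
python3 - <<'E'
from h import *
d=np.load("w1.npz");p,r=d["p"],d["r"]
O=np.array([.6875,.1389]);c,s=np.cos(np.radians(8.1)),np.sin(np.radians(8.1))
def on(u,v,z):
    o,q=wristray(u,v,p,r);w=o+q*(z-o[2])/q[2];e=w[:2]-O;return w,(e[0]*c+e[1]*s,-e[0]*s+e[1]*c)
print("tool yaw",np.degrees(2*np.arctan2(r[1],r[0])))
for n,a in dict(tip=(253,160,.181),stip=(420,160,.181),rodmid=(253,10,.165),srod=(417,12,.165),n1f=(253,137,.178),n1b=(253,103,.184),n2f=(253,92,.178),n2b=(253,57,.184),n3f=(253,55,.178),n3b=(253,22,.184),n1l=(217,119,.178),n1r=(290,119,.178),n2l=(217,75,.178),n2r=(290,75,.178)).items():
    print(n,*on(*a))
im=cv2.imread("pics/w1.png");g=cv2.cvtColor(im,cv2.COLOR_BGR2GRAY)
print(g[0:165:1,235])
m=np.zeros_like(g);m[180:275,370:460]=(g[180:275,370:460]>150)
cs,_=cv2.findContours(m,cv2.RETR_EXTERNAL,cv2.CHAIN_APPROX_NONE);k=cv2.convexHull(max(cs,key=cv2.contourArea))[:,0]
P=np.array([on(*q,.036)[0][:2] for q in k]);print(cv2.minAreaRect((P*1000).astype(np.float32)))
E
```

```text
tool yaw 7.997940308370497
tip [0.528  0.1941 0.181 ] (np.float64(-0.15017600257405142), np.float64(0.07710067177979049))
stip [0.5511 0.05   0.181 ] (np.float64(-0.14759238254316528), np.float64(-0.06875659159245265))
rodmid [0.6534 0.2118 0.165 ] (np.float64(-0.02353350184406012), np.float64(0.07699684013563969))
srod [0.6895 0.0642 0.165 ] (np.float64(-0.008564596959089243), np.float64(-0.0741925309882881))
n1f [0.5458 0.1966 0.178 ] (np.float64(-0.13220341270090777), np.float64(0.07705614146858492))
n1b [0.5722 0.2001 0.184 ] (np.float64(-0.10550071539650248), np.float64(0.0768695390964582))
n2f [0.5811 0.2015 0.178 ] (np.float64(-0.09656014544752677), np.float64(0.07692607371379463))
n2b [0.6078 0.2051 0.184 ] (np.float64(-0.06952808590787544), np.float64(0.07678036591459632))
n3f [0.6106 0.2056 0.178 ] (np.float64(-0.06672598374598043), np.float64(0.07685859204765981))
n3b [0.6363 0.2091 0.184 ] (np.float64(-0.04077068140287687), np.float64(0.07674753103982537))
n1l [0.5563 0.2266 0.178 ] (np.float64(-0.1175162560607212), np.float64(0.10535481455635015))
n1r [0.5641 0.1698 0.17
[... 331 characters left out ...]
89
 133 186 207 212 212 212 211 211 212 211 212 212 212 212 211 213 212 211
 213 212 213 212 212 213 212 213 213 212 212 212 209 196 166 134 125 126
 127 124 123 126 149 190 209 214 213 214 215 214 212 212 210 208 209 210
 212 212 212 211 212 213 213 213 214 214 215 214 214 213 213 212 213 210
 192 160 132 127 125 121 126 143 146 143 143 154 184 207 213 213 214 215
 215 213 211 210 208 209 209 210 212 212 212 212 212 212 213 213 214 213
 214 214 213 214 212 213 212 209 194 161 142 141 141 141 142 142 142 141
 142 140 141 141 144 147 146 147 147 149 149 149 150 149 147 148 147 145
 143 143 143]
((435.6045837402344, -85.5140380859375), (89.0942153930664, 89.52118682861328), 63.598670959472656)
```

Emit:
carry_out --pt "0 0 0 30 -2 0 1" --pt "0 0 0 31 -2 0 1" --pt "0 0 0 0 0 45 1" --pt "0 0 0 0 0 45 1" --pt "0 0 0 0 0 30 1" --pt "0 0 0 0 0 15 1" --pt "0 0 0 0 0 0 1" --pt "0 0 0 0 0 0 0" --pt "0 0 0 0 0 0 0" --pt "0 0 0 0 0 0 0" --pt "0 0 0 0 0 0 0" --pt "0 0 0 0 0 0 0" --newtons 50

```text
time_s: 4.15
tool_pos: [0.5613, 0.1999, 0.1389]
tcp_rot: [3.134, 0.221, 0.007]
force: [-0.3, -0.7, 6.5]
opening: 0.0576
gripper_force: 53.0
```

Emit:
carry_out --pt "0 0 0 0 0 -10 0" --pt "0 0 0 0 0 -10 0" --pt "0 0 0 0 0 0 0" --pt "0 0 0 0 0 0 0"

```text
time_s: 4.65
tool_pos: [0.5599, 0.1998, 0.1559]
tcp_rot: [3.134, 0.221, -0.001]
force: [-0.1, -0.1, -2.6]
opening: 0.0577
gripper_force: 53.4
```

```bash
python3 - <<'E'
from h import *
s=monitor.read_state();print(s["tool_pos"],s["force"])
im=cams.get_image("scene");cv2.imwrite("pics/s2.png",cv2.resize(im[150:240,140:290,::-1],None,fx=5,fy=5,interpolation=cv2.INTER_CUBIC))
E
```

```text
[0.5599 0.1998 0.1559] [-0.1491 -0.1462 -2.6369]
```

View pics/s2.png

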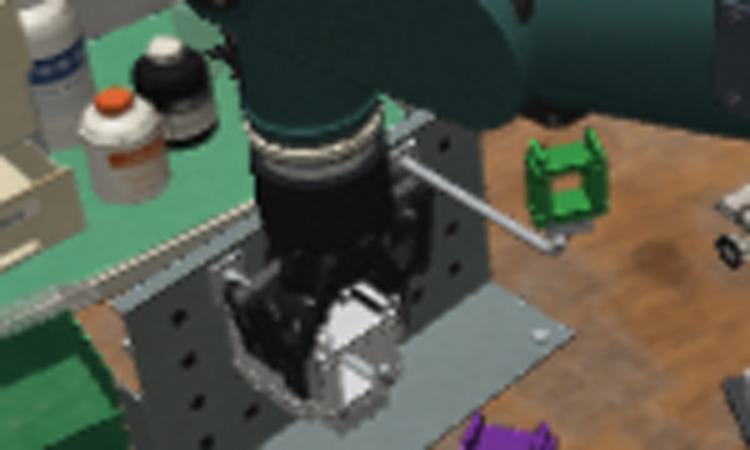

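Emit:
carry_out --pt "0 0 0 0 0 -3 0" --pt "0 0 0 -10 0 0 0" --pt "0 0 0 -20 0 0 0" --pt "0 0 0 -20 0 0 0" --pt "0 0 0 -20 0 0 0" --pt "0 0 0 0 0 0 0" --pt "0 0 0 0 0 0 0"

```text
time_s: 5.58
tool_pos: [0.4911, 0.19, 0.1596]
tcp_rot: [-3.134, -0.221, -0.002]
force: [-0.0, 0.4, -1.5]
opening: 0.0574
gripper_force: 53.4
```

Emit:
carry_out --pt "0 0 0 0 25 0 0" --pt "0 0 0 0 35 0 0" --pt "0 0 0 0 40 0 0" --pt "0 0 0 0 35 0 0" --pt "0 0 0 0 15 0 0" --pt "0 0 0 0 0 0 0" --pt "0 0 0 0 0 0 0"

```text
time_s: 6.45
tool_pos: [0.5119, 0.0425, 0.1592]
tcp_rot: [-3.133, -0.222, 0.0]
force: [0.1, -0.3, -1.9]
opening: 0.0576
gripper_force: 53.7
```

```bash
python3 - <<'E'
from h import *
s=monitor.read_state();print(s["tool_pos"],s["force"],s["opening"])
O=np.array([.6875,.1389]);a=np.radians(8.1);e=s["tool_pos"][:2]-O;print(e@[np.cos(a),np.sin(a)],e@[-np.sin(a),np.cos(a)])
im=cams.get_image("scene");cv2.imwrite("pics/s3.png",cv2.resize(im[150:260,150:310,::-1],None,fx=5,fy=5,interpolation=cv2.INTER_CUBIC))
E
```

```text
[0.5119 0.0425 0.1592] [ 0.1227 -0.346  -1.9299] 0.057580186615023066
-0.18746825804011846 -0.07073753912939948
```

View pics/s3.png

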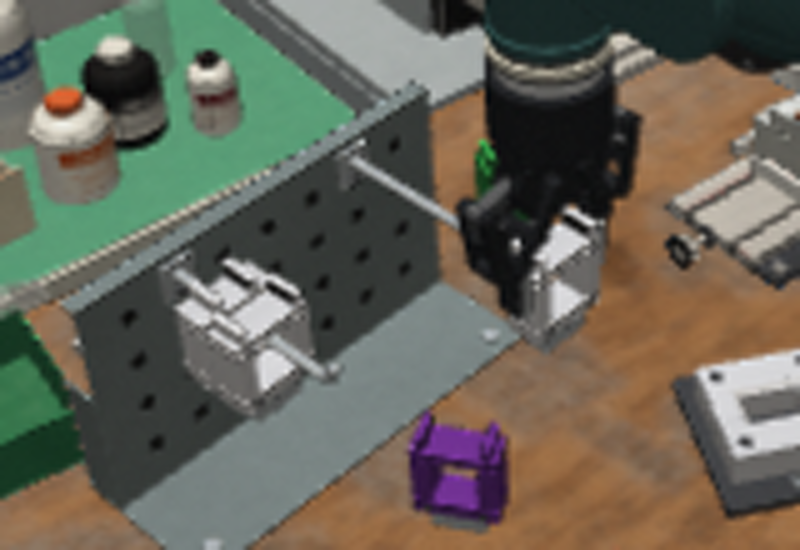

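The front nest came off cleanly, held upright at crop (560,280) in front of the spare rod, and the two others still hang at (245,340). Inserting.

Emit:
carry_out --pt "0 0 0 10 1 0 0" --pt "0 0 0 15 0 0 0" --pt "0 0 0 15 0 0 0" --pt "0 0 0 15 0 0 0" --pt "0 0 0 0 0 0 0"

```text
time_s: 7.12
tool_pos: [0.5675, 0.0483, 0.1588]
tcp_rot: [3.134, 0.221, -0.001]
force: [0.1, 0.2, -1.7]
opening: 0.0577
gripper_force: 53.6
```

Emit:
carry_out --pt "0 0 0 20 0 0 0" --pt "0 0 0 25 0 0 0" --pt "0 0 0 22 0 0 0" --pt "0 0 0 10 0 0 0" --pt "0 0 0 0 0 0 0" --pt "0 0 0 0 0 0 0"

```text
time_s: 7.88
tool_pos: [0.642, 0.0589, 0.1593]
tcp_rot: [3.134, 0.221, -0.001]
force: [0.4, 0.2, -0.2]
opening: 0.0573
gripper_force: 53.6
```

Emit:
carry_out --pt "0 0 0 0 0 7 0" --pt "0 0 0 0 0 6 0" --pt "0 0 0 0 0 5 0" --pt "0 0 0 0 0 0 0" --pt "0 0 0 0 0 0 0"

```text
time_s: 8.5
tool_pos: [0.6427, 0.059, 0.1414]
tcp_rot: [3.134, 0.221, 0.0]
force: [0.1, 0.6, -2.2]
opening: 0.0576
gripper_force: 53.6
```

Emit:
carry_out --pt "0 0 0 0 0 3 0" --pt "0 0 0 0 0 0 0" --pt "0 0 0 0 0 0 0"

```text
time_s: 8.88
tool_pos: [0.6431, 0.059, 0.139]
tcp_rot: [3.134, 0.221, 0.002]
force: [0.9, -0.1, 0.5]
opening: 0.0572
gripper_force: 53.7
```

Emit:
carry_out --pt "0 0 0 0 0 0 0.8" --pt "0 0 0 0 0 0 1" --pt "0 0 0 0 0 0 1" --pt "0 0 0 0 0 0 1" --pt "0 0 0 0 0 -15 1" --pt "0 0 0 0 0 -40 1" --pt "0 0 0 0 0 -50 1" --pt "0 0 0 0 0 -30 1" --pt "0 0 0 0 0 0 1" --pt "0 0 0 0 0 0 1"

```text
time_s: 10.12
tool_pos: [0.6424, 0.059, 0.2727]
tcp_rot: [-3.134, -0.221, 0.001]
force: [0.3, -0.3, 0.5]
opening: 0.0854
gripper_force: 0.0
```

```bash
python3 - <<'E'
from h import *
s=monitor.read_state()
O=np.array([.6875,.1389]);a=np.radians(8.1);e=s["tool_pos"][:2]-O;print(e@[np.cos(a),np.sin(a)],e@[-np.sin(a),np.cos(a)],np.degrees(2*np.arctan2(s["tcp_rot"][1],s["tcp_rot"][0])))
im=cams.get_image("scene");cv2.imwrite("pics/s4.png",cv2.resize(im[150:260,150:310,::-1],None,fx=5,fy=5,interpolation=cv2.INTER_CUBIC))
E
```

```text
-0.05589263198622865 -0.07275424266698585 -351.9337653818411
```

View pics/s4.png

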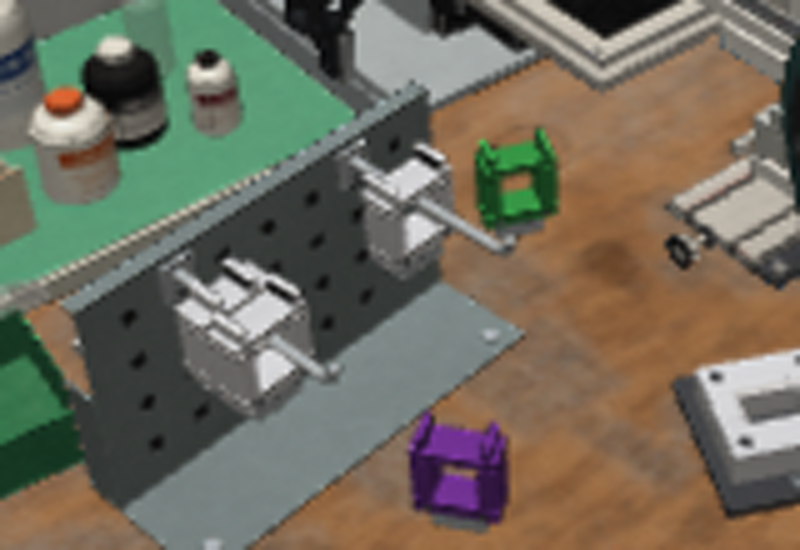

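The first wide nest hangs plumb on the spare hook (crop 405,210). Now the middle nest, at -0.083 on the full hook.

Emit:
carry_out --pt "0 0 0 -7 -40 0 1" --pt "0 0 0 -10 -50 0 1" --pt "0 0 0 -10 -40 0 1" --pt "0 0 0 0 -20 0 1" --pt "0 0 0 0 0 40 1" --pt "0 0 0 0 0 45 1" --pt "0 0 0 0 0 35 1" --pt "0 0 0 0 0 15 1" --pt "0 0 0 0 0 0 1" --pt "0 0 0 0 0 0 0" --pt "0 0 0 0 0 0 0" --pt "0 0 0 0 0 0 0" --pt "0 0 0 0 0 0 0" --pt "0 0 0 0 0 0 0"

```text
time_s: 11.92
tool_pos: [0.5963, 0.204, 0.141]
tcp_rot: [-3.133, -0.221, -0.008]
force: [1.0, -0.2, 6.7]
opening: 0.0575
gripper_force: 53.7
```

Emit:
carry_out --pt "0 0 0 0 0 -7 0" --pt "0 0 0 0 0 -8 0" --pt "0 0 0 0 0 -7 0" --pt "0 0 0 0 0 0 0" --pt "0 0 0 0 0 0 0"

```text
time_s: 12.55
tool_pos: [0.5947, 0.2037, 0.1599]
tcp_rot: [3.134, 0.221, -0.001]
force: [-0.2, 0.4, -3.4]
opening: 0.0573
gripper_force: 53.3
```

Emit:
carry_out --pt "0 0 0 -10 0 -1 0" --pt "0 0 0 -20 0 0 0" --pt "0 0 0 -25 0 0 0" --pt "0 0 0 -25 0 0 0" --pt "0 0 0 -20 0 0 0" --pt "0 0 0 -6 0 0 0" --pt "0 0 0 0 0 0 0" --pt "0 0 0 0 0 0 0"

```text
time_s: 13.55
tool_pos: [0.4905, 0.1889, 0.1613]
tcp_rot: [3.134, 0.221, 0.001]
force: [0.9, -0.1, -2.5]
opening: 0.0574
gripper_force: 53.3
```

Emit:
carry_out --pt "0 0 0 0 25 0 0" --pt "0 0 0 0 35 0 0" --pt "0 0 0 0 40 0 0" --pt "0 0 0 0 35 0 0" --pt "0 0 0 0 15 0 0" --pt "0 0 0 0 0 0 0" --pt "0 0 0 0 0 0 0"

```text
time_s: 14.42
tool_pos: [0.511, 0.0413, 0.1612]
tcp_rot: [-3.133, -0.222, 0.0]
force: [-0.3, 0.9, -2.0]
opening: 0.0576
gripper_force: 53.8
```

```bash
python3 - <<'E'
from h import *
s=monitor.read_state()
O=np.array([.6875,.1389]);a=np.radians(8.1);e=s["tool_pos"][:2]-O;print(e@[np.cos(a),np.sin(a)],e@[-np.sin(a),np.cos(a)],np.degrees(2*np.arctan2(s["tcp_rot"][1],s["tcp_rot"][0])),s["tool_pos"])
im=cams.get_image("scene");cv2.imwrite("pics/s5.png",cv2.resize(im[150:260,150:310,::-1],None,fx=5,fy=5,interpolation=cv2.INTER_CUBIC))
E
```

```text
-0.18845571478670559 -0.07174558928318855 -351.880504376607 [0.511  0.0413 0.1612]
```

Emit:
carry_out --pt "0 0 0 10 0 0 0" --pt "0 0 0 15 0 0 0" --pt "0 0 0 20 0 0 0" --pt "0 0 0 20 0 0 0" --pt "0 0 0 17 0 0 0" --pt "0 0 0 6 0 0 0" --pt "0 0 0 0 0 0 0"

```text
time_s: 15.35
tool_pos: [0.5984, 0.0529, 0.1609]
tcp_rot: [3.134, 0.222, -0.001]
force: [-0.3, -0.5, -2.1]
opening: 0.0573
gripper_force: 53.7
```

Emit:
carry_out --pt "0 0 0 0 0 7 0" --pt "0 0 0 0 0 7 0" --pt "0 0 0 0 0 6 0" --pt "0 0 0 0 0 0 0" --pt "0 0 0 0 0 0 0"

```text
time_s: 15.98
tool_pos: [0.5979, 0.0526, 0.1412]
tcp_rot: [3.134, 0.221, -0.0]
force: [0.7, 0.1, -1.8]
opening: 0.0575
gripper_force: 53.8
```

Emit:
carry_out --pt "0 0 0 0 0 1 0" --pt "0 0 0 0 0 0 0" --pt "0 0 0 0 0 0 0.8" --pt "0 0 0 0 0 0 1" --pt "0 0 0 0 0 0 1" --pt "0 0 0 0 0 0 1" --pt "0 0 0 0 0 -15 1" --pt "0 0 0 0 0 -40 1" --pt "0 0 0 0 0 -50 1" --pt "0 0 0 0 0 -30 1" --pt "0 0 0 -20 -30 0 1" --pt "0 0 0 -20 -40 0 1" --pt "0 0 0 -20 -50 0 1" --pt "0 0 0 0 -30 0 1" --pt "0 0 0 0 0 0 1" --pt "0 0 0 0 0 0 1"

```text
time_s: 17.98
tool_pos: [0.5179, 0.1924, 0.2761]
tcp_rot: [3.133, 0.221, 0.002]
force: [0.2, -0.9, 0.2]
opening: 0.0857
gripper_force: 0.0
```

```bash
python3 - <<'E'
from h import *
s=monitor.read_state();p,r=s["tool_pos"],s["tcp_rot"]
im=cams.get_image("wrist");sc_=cams.get_image("scene")
O=np.array([.6875,.1389]);a=np.radians(8.1);c,q=np.cos(a),np.sin(a)
e=p[:2]-O;print("tool",e@[c,q],e@[-q,c],p,np.degrees(2*np.arctan2(r[1],r[0])))
np.savez("w6.npz",p=p,r=r);cv2.imwrite("pics/w6.png",im[:,:,::-1])
L=im[0:200,130:480,::-1];S=sc_[150:240,150:300,::-1]
A=cv2.resize(L,(600,343),interpolation=cv2.INTER_CUBIC);B=cv2.resize(S,(400,240),interpolation=cv2.INTER_CUBIC)
C=np.zeros((590,600,3),np.uint8);C[:343]=A;C[345:585,:400]=B;cv2.imwrite("pics/c6.png",C)
E
```

```text
tool -0.1603306173244524 0.07682959527587259 [0.5179 0.1924 0.2761] 8.057412045466824
```

View pics/c6.png

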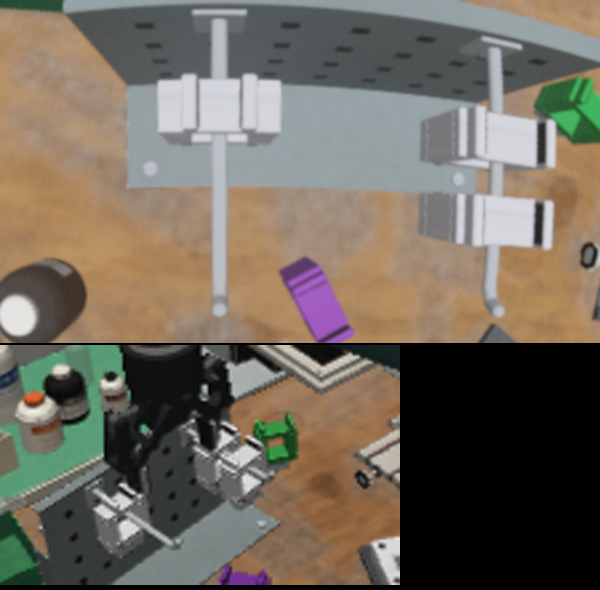

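```bash
python3 - <<'E'
from h import *
d=np.load("w6.npz");p,r=d["p"],d["r"];O=np.array([.6875,.1389]);a=np.radians(8.1);c,s=np.cos(a),np.sin(a)
g=cv2.cvtColor(cv2.imread("pics/w6.png"),cv2.COLOR_BGR2GRAY)
print(g[40:92,229]);print(g[40:92,257]);print(g[62,215:300])
for u,v in((229,48),(229,75),(229,78),(222,62),(294,62),(257,46),(257,78)):
  for z in(.178,):
    o,q=wristray(u,v,p,r);w=o+q*(z-o[2])/q[2];e=w[:2]-O;print(u,v,e@[c,s],e@[-s,c])
E
```

```text
[ 91  89  79  67  80  94 143 198 211 212 213 215 213 213 210 209 207 208
 210 211 211 211 210 211 213 212 213 214 215 213 213 212 214 212 213 211
 194 153 132 125 124 124 123 131 146 155 157 159 159 159 157 156]
[190 191 190 191 189 189 200 211 212 213 214 213 213 213 211 209 208 210
 211 211 211 212 211 212 213 213 213 213 214 214 212 213 213 212 212 206
 185 160 176 188 191 191 190 192 191 191 192 191 193 191 190 189]
[156 156 154 155 156 158 168 190 206 210 210 211 210 211 210 210 211 211
 211 210 206 203 209 213 213 213 213 212 200 166 144 182 206 212 212 212
 212 212 211 212 212 212 211 211 212 212 212 211 211 213 212 212 212 207
 187 150 170 203 212 213 213 213 213 209 200 202 210 211 211 212 212 212
 213 212 212 212 212 208 193 173 163 160 160 159 160]
229 48 -0.04052623999667751 0.10017075861938668
229 75 -0.06317663256623983 0.10013252144416457
229 78 -0.06565226789340822 0.1001361590816051
222 62 -0.052178249332515046 0.10576879026169314
294 62 -0.05221722300901053 0.048191745396837536
257 46 -0.03920792284821427 0.0777684274247745
257 78 -0.0659603103088177 0.0778002947178647
```

Emit:
carry_out --pt "0 0 0 30 0 0 1" --pt "0 0 0 45 0 0 1" --pt "0 0 0 33.5 0 0 1" --pt "0 0 0 0 0 40 1" --pt "0 0 0 0 0 45 1" --pt "0 0 0 0 0 37 1" --pt "0 0 0 0 0 15 1" --pt "0 0 0 0 0 0 1" --pt "0 0 0 0 0 0 1"

```text
time_s: 19.2
tool_pos: [0.6264, 0.208, 0.1409]
tcp_rot: [-3.133, -0.22, -0.006]
force: [-0.1, 0.0, -0.1]
opening: 0.0851
gripper_force: 0.0
```

Emit:
carry_out --pt "0 0 0 0 0 0 0" --pt "0 0 0 0 0 0 0" --pt "0 0 0 0 0 0 0" --pt "0 0 0 0 0 0 0" --pt "0 0 0 0 0 0 0"

```text
time_s: 19.82
tool_pos: [0.6259, 0.2083, 0.1403]
tcp_rot: [-3.133, -0.221, -0.005]
force: [-0.6, 0.4, 5.3]
opening: 0.0578
gripper_force: 53.3
```

Emit:
carry_out --pt "0 0 0 0 0 -7 0" --pt "0 0 0 0 0 -8 0" --pt "0 0 0 0 0 -7 0" --pt "0 0 0 0 0 0 0" --pt "0 0 0 0 0 0 0"

```text
time_s: 20.45
tool_pos: [0.625, 0.208, 0.16]
tcp_rot: [3.134, 0.221, -0.001]
force: [0.0, 0.4, -0.7]
opening: 0.0572
gripper_force: 53.5
```

Emit:
carry_out --pt "0 0 0 -10 0 0 0" --pt "0 0 0 -20 0 0 0" --pt "0 0 0 -25 0 0 0" --pt "0 0 0 -25 0 0 0" --pt "0 0 0 -25 0 0 0" --pt "0 0 0 -20 0 0 0" --pt "0 0 0 -13 0 0 0" --pt "0 0 0 0 0 0 0" --pt "0 0 0 0 0 0 0"

```text
time_s: 21.58
tool_pos: [0.4889, 0.1887, 0.1604]
tcp_rot: [-3.134, -0.221, -0.001]
force: [0.5, -0.2, -0.2]
opening: 0.0575
gripper_force: 53.5
```

Emit:
carry_out --pt "0 0 0 0 0 -20 0" --pt "0 0 0 0 0 -20 0" --pt "0 0 0 -15 35 0 0" --pt "0 0 0 -15 45 0 0" --pt "0 0 0 -15 45 0 0" --pt "0 0 0 -16 50 0 0" --pt "0 0 0 -15 50 0 0" --pt "0 0 0 -15 40 0 0" --pt "0 0 0.146 0 0 0 0" --pt "0 0 0.146 0 0 0 0" --pt "0 0 0.146 0 0 0 0" --pt "0 0 0.146 0 0 0 0" --pt "0 0 0 0 0 0 0" --pt "0 0 0 0 0 0 0"

```text
time_s: 23.32
tool_pos: [0.4359, -0.0867, 0.2003]
tcp_rot: [3.065, -0.688, 0.0]
force: [0.3, 1.5, -2.0]
opening: 0.0576
gripper_force: 54.1
```

```bash
python3 - <<'E'
from h import *
s=monitor.read_state();p,r=s["tool_pos"],s["tcp_rot"]
im=cams.get_image("wrist");sc_=cams.get_image("scene");tp=cams.get_image("top")
print(p,np.degrees(2*np.arctan2(r[1],r[0])),s["force"])
np.savez("w7.npz",p=p,r=r);cv2.imwrite("pics/w7.png",im[:,:,::-1]);cv2.imwrite("pics/s7.png",sc_[:,:,::-1]);cv2.imwrite("pics/t7.png",tp[:,:,::-1])
u,v=map(int,proj("scene",p-[0,0,.04]));print(u,v)
C=np.zeros((590,760,3),np.uint8)
C[:285,:380]=cv2.resize(im[:,:,::-1],(380,285),interpolation=cv2.INTER_AREA)
C[:,385:]=cv2.resize(sc_[v-70:v+80,u-48:u+47,::-1],(375,590),interpolation=cv2.INTER_CUBIC)
C[290:,:380]=cv2.resize(im[200:384,150:384,::-1],(380,300))
cv2.imwrite("pics/c7.png",C)
E
```

```text
[ 0.4359 -0.0867  0.2003] -25.283744713645685 [ 0.2549  1.537  -2.0096]
307 202
```

View pics/c7.png

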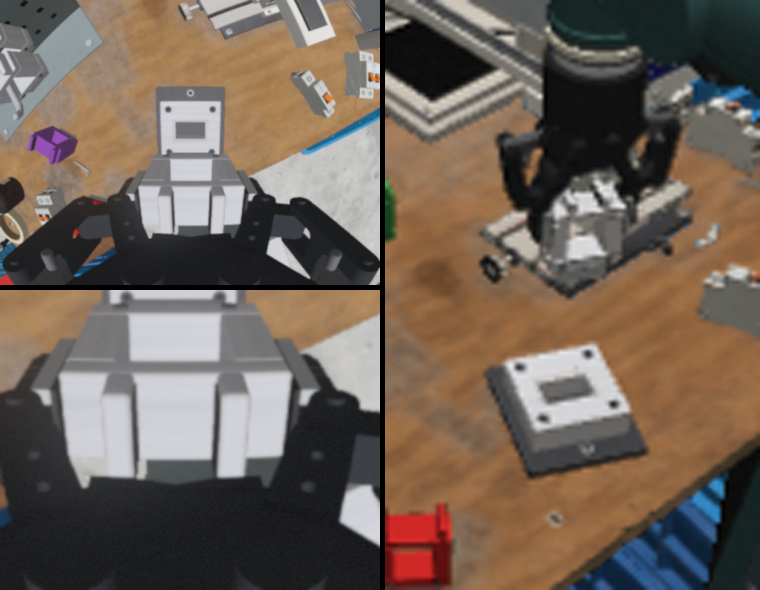

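The narrow nest is held upright, cheeks up, in the wrist view at about (257,265), with the pocket at about (256,175). I measure both relative to the tool.

```bash
python3 - <<'E'
from h import *
d=np.load("w7.npz");p,r=d["p"],d["r"]
g=cv2.cvtColor(cv2.imread("pics/w7.png"),cv2.COLOR_BGR2GRAY)
Rt=R.from_rotvec(r)
def on(u,v,z):
    o,q=wristray(u,v,p,r);return o+q*(z-o[2])/q[2]
tl=lambda w:Rt.inv().apply(w-p)*1000
def rect(m,z,n):
    cs,_=cv2.findContours(m,cv2.RETR_EXTERNAL,cv2.CHAIN_APPROX_NONE);k=max(cs,key=cv2.contourArea)[:,0]
    P=np.array([tl(on(*q,z))[:2] for q in k]);print(n,cv2.minAreaRect(P.astype(np.float32)),"mean",P.mean(0))
m=np.zeros_like(g);m[115:210,205:308]=g[115:210,205:308]>170;rect(m,.036,"block")
m=np.zeros_like(g);m[155:195,230:285]=g[155:195,230:285]<150;rect(m,.036,"pocket")
print(g[236:262,200]);print(g[236:262,257])
for u,v in((200,249),(257,249)):
  for z in(.235,.238):print(tl(on(u,v,z)))
# same from the top/scene views
for cam,f,th,z in(("scene","s7",170,.036),):
    im=cv2.cvtColor(cv2.imread(f"pics/{f}.png"),cv2.COLOR_BGR2GRAY);m=np.zeros_like(im);m[215:260,275:330]=im[215:260,275:330]>th
    cs,_=cv2.findContours(m,cv2.RETR_EXTERNAL,cv2.CHAIN_APPROX_NONE);k=max(cs,key=cv2.contourArea)[:,0]
    P=np.array([onz(cam,*q,z)[:2]*1000 for q in k]);print(cam,cv2.minAreaRect(P.astype(np.float32)))
E
```

```text
block ((3.4873199462890625, -1.5050735473632812), (75.8701171875, 84.20045471191406), 0.06772609055042267) mean [ 3.9668 -1.6477]
pocket ((0.4258842468261719, -1.6063919067382812), (22.662466049194336, 40.40901184082031), 0.051014989614486694) mean [ 0.537  -1.4309]
[121 120 122 119 119 132 151 131 117 116 117 118 121 130 160 184 198 205
 208 207 206 207 208 209 209 209]
[212 213 212 212 211 209 201 178 137 120 120 122 125 129 148 177 194 204
 208 210 210 209 209 209 211 210]
[ 11.7756 -23.3994 -34.7119]
[ 13.2444 -22.749  -37.7117]
[ 12.0778  -0.2472 -34.7104]
[ 13.5382  -0.2414 -37.7103]
scene ((438.088623046875, -86.17536926269531), (82.3231201171875, 84.67920684814453), 65.41835021972656)
```

Emit:
carry_out --pt "0 0 0 0.7 -1.6 20 0" --pt "0 0 0 0 0 40 0" --pt "0 0 0 0 0 35 0" --pt "0 0 0 0 0 20 0" --pt "0 0 0 0 0 5 0" --pt "0 0 0 0 0 0 0" --pt "0 0 0 0 0 0 0"

```text
time_s: 24.35
tool_pos: [0.4379, -0.0857, 0.0817]
tcp_rot: [3.065, -0.69, 0.004]
force: [-1.4, 0.4, -1.6]
opening: 0.0577
gripper_force: 54.2
```

Emit:
carry_out --pt "0 0 0 0 0 4 0" --pt "0 0 0 0 0 4 0" --pt "0 0 0 0 0 4 0" --pt "0 0 0 0 0 4 0" --pt "0 0 0 0 0 0 0" --pt "0 0 0 0 0 0 0"

```text
time_s: 25.1
tool_pos: [0.4369, -0.0854, 0.0643]
tcp_rot: [3.065, -0.69, 0.0]
force: [-0.0, -0.2, -1.7]
opening: 0.0575
gripper_force: 54.2
```

Emit:
carry_out --pt "0 0 0 0 0 4 0" --pt "0 0 0 0 0 3 0" --pt "0 0 0 0 0 2 0" --pt "0 0 0 0 0 0 0" --pt "0 0 0 0 0 0 0"

```text
time_s: 25.72
tool_pos: [0.4368, -0.0854, 0.0556]
tcp_rot: [3.065, -0.69, -0.0]
force: [-0.6, 0.6, 3.1]
opening: 0.0575
gripper_force: 54.3
```

Emit:
carry_out --pt "0 0 0 0 0 2 0" --pt "0 0 0 0 0 0 0" --pt "0 0 0 0 0 0 0"

```text
time_s: 26.1
tool_pos: [0.4369, -0.0854, 0.0555]
tcp_rot: [3.064, -0.691, 0.0]
force: [-6.3, 3.0, 12.8]
opening: 0.0576
gripper_force: 55.5
```

Emit:
carry_out --pt "0 0 0 0 0 -1 0" --pt "0 0 0 0 0 0 0.85" --pt "0 0 0 0 0 0 1" --pt "0 0 0 0 0 0 1" --pt "0 0 0 0 0 0 1" --pt "0 0 0 0 0 -15 1" --pt "0 0 0 0 0 -40 1" --pt "0 0 0 0 0 -50 1" --pt "0 0 0 0 0 -40 1" --pt "0 0 0 -40 0 0 1" --pt "0 0 0 -40 0 0 1" --pt "0 0 0 0 0 0 1" --pt "0 0 0 0 0 0 1"

```text
time_s: 27.72
tool_pos: [0.3652, -0.0513, 0.2003]
tcp_rot: [3.064, -0.69, 0.004]
force: [0.5, -0.5, 1.0]
opening: 0.0854
gripper_force: 0.0
```

```bash
python3 - <<'E'
from h import *
s=monitor.read_state();p,r=s["tool_pos"],s["tcp_rot"]
im=cams.get_image("wrist");sc_=cams.get_image("scene");tp=cams.get_image("top")
cv2.imwrite("pics/w8.png",im[:,:,::-1]);cv2.imwrite("pics/s8.png",sc_[:,:,::-1]);np.savez("w8.npz",p=p,r=r)
print(p,r)
u,v=map(int,proj("scene",[.437,-.086,.05]));print(u,v)
C=np.zeros((590,790,3),np.uint8)
C[:285,:380]=cv2.resize(im[:,:,::-1],(380,285),interpolation=cv2.INTER_AREA)
C[:395,385:785]=cv2.resize(sc_[v-40:v+39,u-40:u+40,::-1],(400,395),interpolation=cv2.INTER_CUBIC)
C[290:,:380]=cv2.resize(sc_[160:255,160:280,::-1],(380,300),interpolation=cv2.INTER_CUBIC)
C[400:590,385:785]=cv2.resize(tp[130:270,120:415,::-1],(400,190))
cv2.imwrite("pics/c8.png",C)
E
```

```text
[ 0.3652 -0.0513  0.2003] [ 3.0644 -0.6903  0.004 ]
304 226
```

View pics/c8.png

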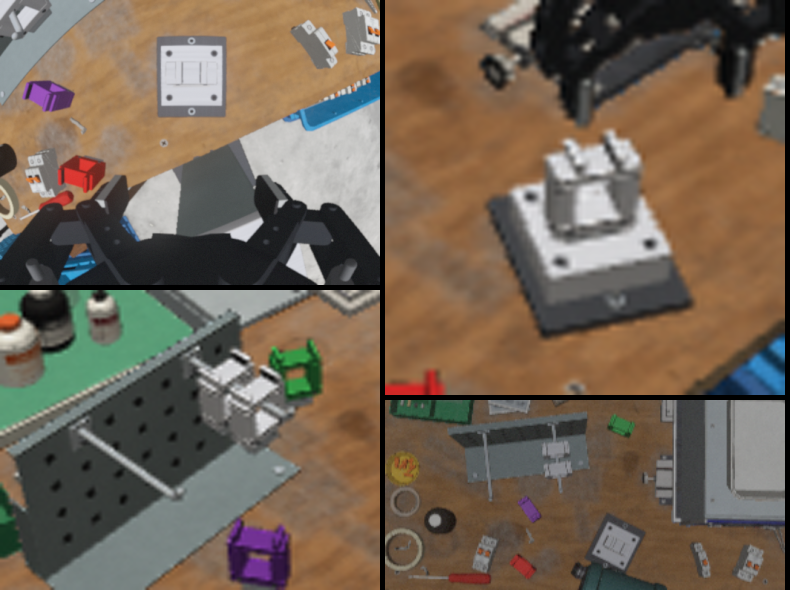

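The last view shows the narrow nest upright on the block, body on its top face with the foot hidden (crop 592,195). Both wide nests hang on the spare hook (crop 240,395), and the bystanders have not moved.

```bash
python3 -c "
from cell import workorder;print(workorder.hand_in())"
```

```text
the job is handed in; nothing more can be done
None
```

The job is handed in at about 28 s: both wide nests hang on the spare hook, and the narrow nest is seated upright in the fixture pocket with its cradle up; the hand-in gave no verdict.

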